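# Set the blank click knob of a fine stop by counting from its end stop, then lock it

## Task

Set the fine stop on the bench to four clicks. Its round knob has no marks, so first turn it gently anticlockwise until you feel its end stop (do not force it past that), then turn it back clockwise by exactly four clicks; after that swing the lock lever right over to its other side, away from you. Leave the knob sitting in its click and everything else on the bench where it is.

Things in the scene. Friction and masses are not known exactly. Their poses are not given: they have to be found in the camera images.
- fine_stop: fine stop, fixed: dark steel base plate 120 x 245 x 10 mm with a grey square housing 78 x 78 mm (top 46 mm above the bench) under a black round knob, and a small grey lever block 70 x 50 mm (top 35 mm above the bench) beside it. Origin on the bench surface under the knob's axis; z up; the lever lies in its +y direction, its -x side looks towards the robot.
- knob_top (a point): centre of the knob's top face, on its axis, 86 mm above the bench (fixed, it does not turn). The knob is a plain upright cylinder 48 mm in diameter, finely ribbed and without any mark, its side from 52 to 86 mm above the bench, over a flat collar 60 mm wide whose top is 51 mm above the bench. It turns on the spot.
- knob_foot (a point): centre of the knob's foot, on its axis, 52 mm above the bench. Clicks: leaving a click the knob resists with about 0.23 N m, falling to nothing at the ridge half-way, then drives on with as much into the next click; let go, it falls into the nearest one. Clicks are even, some 10 to 20 degrees apart. It starts 3 to 7 clicks clockwise of the last click at the end stop; there are 11 in all.
- stop_tooth (a point): on the knob's axis inside the housing, 22 mm above the bench: the hidden end stop, a sprung tooth. Turning anticlockwise, within 2 degrees past the last click the resistance jumps to about 0.7 N m and goes on rising slowly; let go, the knob springs back into that last click, which counts as zero. Forced over 10 degrees past that click (0.9 N m) the tooth is harmed.
- pin_end (a point): centre of the free end of the brass stop pin, 10 mm in diameter, that looks out of the housing's -y side, 20 mm above the bench. The knob drives it: it stands 62.0 mm from the knob's axis at the last click at the end stop and comes out by only 0.1 mm a click clockwise, far too little to measure or see.
- lock (a joint): lock lever angle: 0 leaning to the fine stop's -x side (unlocked; it starts between 0 and 0.12), 1.0 rad leaning equally far to +x (locked). It stays where it is left and takes about 1 N at its tip
- lock_tip (a point): centre of the black ball, 26 mm in diameter, at the tip of the lock lever. The lever is a steel rod 70 mm long from its pivot, which lies in the fine stop's frame at x = 0, y = 145 mm, z = 32 mm and is parallel to the fine stop's y axis
- wood_strip: strip of wood 36 x 180 x 20 mm lying on the bench before the stop pin; leave it alone
- tape_measure: pocket tape measure 35 x 76 x 60 mm standing on the bench; leave it alone
- stub_driver: screwdriver 22 x 150 x 24 mm lying on the bench; leave it alone

How it is judged:
On the way, in this order (a step that is already met when the one before it is completed fails the run):
1. the knob is turned anticlockwise to the last click at its end stop (within a quarter of a click), the lever still unlocked (y of pin_end in the frame of fine_stop above -0.062025 m and value of joint lock below 0.25 rad), for 0.1 s.
2. the knob stands at the fourth click from there (within a quarter of a click), the lever still unlocked (y of pin_end in the frame of fine_stop between -0.062425 and -0.062375 m and value of joint lock below 0.25 rad), for 0.5 s.
At the end, for the whole second after the job is handed in: The knob rests in the fourth click clockwise from its end stop (within a quarter of a click, the pin 0.4 mm out), and the lock lever is swung over to +x (at least 0.85 of its 1.0 rad) (y of pin_end in the frame of fine_stop between -0.062425 and -0.062375 m and value of joint lock above 0.85 rad); the robot touches nothing.
It fails at once if the knob is forced more than 0.75 of a click (10 degrees, about 0.9 N m) past the last click, against the end stop (y of pin_end in the frame of fine_stop above -0.061925 m).
It fails at once if the wood strip, the tape measure or the screwdriver is moved by more than 15 mm (distance of any of wood_strip, tape_measure, stub_driver from where it was at the start of the episode above 0.015 m).
It also fails if it takes over 72 s, if anything falls off the work surface, if the arm or the gripper's body presses on something with over 40 N, if the wrist force passes 120 N, or if a joint passes its speed limit or range.

## Robot

A 6-joint arm with a two-finger parallel gripper is mounted at the origin on a cart in front of the work surface, level with it; the furniture and walls round the work are solid. World frame = base frame: x ahead of the robot, y to its left, z up, the work surface at z = 0. Lengths are in m, angles in rad, forces in N, time in s.
With the tool pointing down it reaches from about 0.35 to 0.975 m from the base axis. Payload 4.9 kg.
Tool frame: the origin (TCP) lies at the very end of the fingers, on their centre line; the grasp point (between the pads) lies 19 mm behind it (ctrl.grip_point_offset is the distance from the TCP to the grasp point, in m); z points along the fingers, y is the line along which they close (so a half turn about z gives the same grasp; the last joint's range is limited). The gripper opens to 85 mm and grips with 20 to 120 N. Pads are 22 mm wide; open, the fingers measure 114 mm over their backs; the gripper's body (76 mm by 85 mm) begins 54 mm behind the grasp point. The pads swing forward as they close: fully open they stand 13 mm farther back than shut.
Start: joints at [-1.252, 0.053, 1.613, -0, 1.476, -0.119], TCP at [0.265, -0.566, 0.231] pointing down, gripper open.
Joint ranges: [-3.01, 3.01], [-1.01, 2.22], [0.06, 2.58], [-1.02, 4.17], [0.09, 2.62], [-3.14, 3.14]. Speed limits (rad/s): [2.57, 2.57, 3.14, 3.14, 3.14, 3.14].

## Interface

Orientations are given as a rotation vector (axis times angle).
In Python, from station import ctrl gives the robot as it stands.
- The arm moves only by the tool send_rows, never from a script. Its argument "rows" is a list of rows, each a list of 3 entries, a list of its own where there are three numbers: the finger opening in cm, from 0 to 8.54, then the shift along the tool's x, y, z in cm, then the turn about the tool's z in degrees. A call has 1 to 10 rows; each row shifts and turns the commanded pose from where the row before left it, along the tool's axes as they then stand; what a row does not reach is not made up. A row lasts 1/8 s, in which the tool goes at most 62.5 mm and 10.7 degrees, less where a joint would pass 70% of its speed; a pose out of reach is approached as far as the arm can. A call with a gripper value outside its range is refused whole. The fingers move at their own pace and stop on an object; "newtons" is the grip in N (left out, the last holds). Time passes only in rows, so rows that do not move let the fingers close. It gives the time, the measured TCP pose, the force, the opening and the grip force at its end, in the units of the state.
- ctrl.get_obs(): the state, without advancing time (a new reading comes with each control period).
- ctrl.get_image(name): name is "side" or "top" or "wrist"; returns a dict with "frame" (480x640x3 uint8, red, green, blue), "range_z" (480x640 float32, m along the optical axis (not along the pixel's ray), 0 where there is no reading), "fx", "fy", "cx", "cy" (pixels), "cam_to_world" (4x4, takes a point from camera to world coordinates). Camera axes: x right, y down, z forward; pixel columns grow to the right and rows downward; lengths in m; the calibration is good to about 2 mm. A picture is of the moment at which its call begins.
- ctrl.finish_job(): hands the job in; it is judged then, once.
The state is a dict: "t": time; "q": joint angles; "dq": joint speeds; "effort": joint torques, N m; "tool_pos": TCP position; "tool_rot": TCP orientation; "contact_force": force on the tool from outside, world axes, zero at the start; "wrist_torque": the same for the moment, N m; "opening": finger opening in m; "grip_force": force on a finger pad.
Only numpy, scipy, OpenCV 4.12 (cv2) and the standard library are available. Lean on these libraries where they do the work, as an engineer would, in place of code of your own. Each camera call takes 0.05 s, during which the arm holds its last target. There are 200 camera calls.

## Working session

There is one attempt and no reset: what is moved stays moved. The work goes in short steps, Python scripts to look and compute and a tool call to move; the robot and the scene stay as the last step left them, time stands still between calls to the robot, and variables do not carry over. Pictures are saved under pics/ and viewed, at most 10 in all, crops included, and the job is handed in when it is done.

Besides the shell and the picture viewer there is one more tool, called as a command line: name --argument value ..., lists and objects as JSON in quotes. send_rows: Moves the arm, as the interface text tells. Its arguments: {"type":"object","properties":{"rows":{"type":"array","items":{"type":"array"}},"newtons":{"type":"number"}},"required":["rows"]}

```bash
mkdir -p pics; ls; python3 - <<'E'
from station import ctrl
import cv2,numpy as np
o=ctrl.get_obs();print(o)
ims=[]
for n in("side","top"):
    d=ctrl.get_image(n);np.savez(n+".npz",**d);print(n,d["fx"],d["cx"],d["cy"],np.round(d["cam_to_world"],3))
    cv2.imwrite(f"pics/{n}0.png",d["frame"][:,:,::-1])
E
```

```text
pics
{'t': 0.0, 'q': array([-1.25198082e+00,  5.33540365e-02,  1.61428327e+00,  2.84130228e-05,
        1.47600705e+00, -1.18974125e-01]), 'dq': array([-7.46171099e-04, -4.18436923e-04,  1.29532784e-03,  7.73690757e-07,
       -1.26931691e-03, -4.92565605e-04]), 'effort': array([ 2.23905125e-03, -3.93683553e+01, -3.70176315e+01, -1.22629416e-05,
        6.91286725e-03,  2.14570974e-05]), 'tool_pos': array([ 0.26478832, -0.56545403,  0.23007118]), 'tool_rot': array([-3.06463349e+00, -6.81751720e-01,  2.77104062e-04]), 'contact_force': array([-0.19305251,  0.09757353, -0.75225588]), 'wrist_torque': array([ 0.02797768, -0.02808079,  0.04019214]), 'grip_force': 0.0, 'opening': 0.08543714350145587}
side 448.19236133601555 320.5145876210225 236.18924977796647 [[ 1.     0.002  0.016  0.481]
 [-0.012 -0.512  0.859 -1.024]
 [ 0.01  -0.859 -0.512  0.725]
 [ 0.     0.     0.     1.   ]]
top 507.91653149579247 317.9639029203344 250.01757301146444 [[-0.481 -0.848  0.224  0.205]
 [-0.877  0.466 -0.119  0.176]
 [-0.003 -0.253 -0.967  1.421]
 [ 0.     0.     0.     1.   ]]
```

View pics/top0.png

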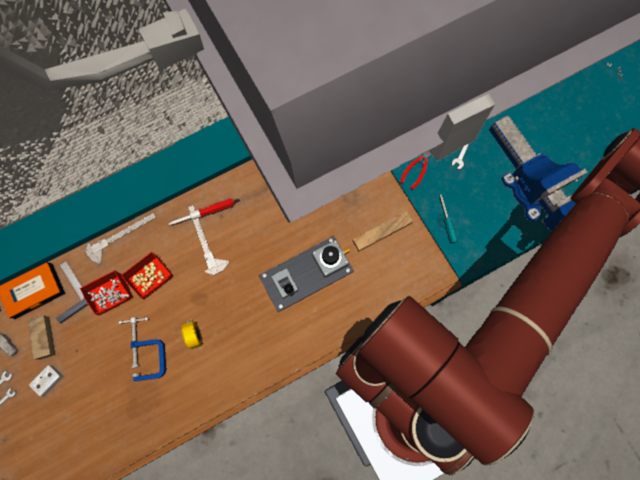

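View pics/side0.png

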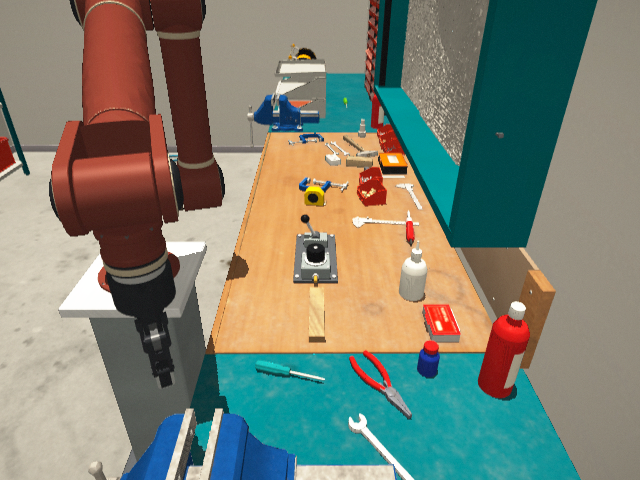

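The top view shows the knob at about (330,256) and the lever block at (285,285). The side view shows the knob at (316,252), the lever ball at (305,219), and the pin and strip below them. Next I'll measure these.

```bash
cat > h.py <<'E'
import numpy as np,cv2
def ray(d,u,v,z):
    T=d["cam_to_world"];r=T[:3,:3]@np.array([(u-d["cx"])/d["fx"],(v-d["cy"])/d["fy"],1]);return T[:3,3]+r*(z-T[2,3])/r[2]
def cloud(d):
    v,u=np.mgrid[:480,:640];Z=d["range_z"];P=np.stack([(u-d["cx"])/d["fx"]*Z,(v-d["cy"])/d["fy"]*Z,Z],-1)
    return P@d["cam_to_world"][:3,:3].T+d["cam_to_world"][:3,3]
E
python3 - <<'E'
from h import *
for n,box in(("top",(225,320,250,360)),("side",(205,290,285,345))):
    d=dict(np.load(n+".npz"));P=cloud(d);f=d["frame"].astype(int);a,b,c,e=box
    m=np.zeros((480,640),bool);m[a:b,c:e]=1
    dark=m&(f.max(2)<45)
    k,l,s,c=cv2.connectedComponentsWithStats(dark.astype(np.uint8))
    for i in range(1,k):
        if s[i,4]>15: print(n,s[i],c[i],"z86",ray(d,*c[i],.086).round(4),"z95",ray(d,*c[i],.0935).round(4),"cloud",np.median(P[l==i],0).round(4))
    sel=m&(P[...,2]>.077)&(P[...,2]<.092); 
    if sel.any(): print("knobtop cloud",sel.sum(),P[sel].mean(0),P[sel].min(0),P[sel].max(0))
    # plate: greyish non-wood
    g=m&(f.max(2)-f.min(2)<25)&(P[...,2]<.02)&(P[...,2]>.002)
    k,l,s,c=cv2.connectedComponentsWithStats(g.astype(np.uint8)); i=1+s[1:,4].argmax()
    q=P[g][:,:2].astype(np.float32); print("plate",cv2.minAreaRect(q), g.sum())
    im=d["frame"][box[0]:box[1],box[2]:box[3],::-1]; cv2.imwrite(f"pics/c_{n}.png",cv2.resize(im,None,fx=5,fy=5,interpolation=cv2.INTER_CUBIC))
a,b=cv2.imread("pics/c_top.png"),cv2.imread("pics/c_side.png")
h=max(a.shape[0],b.shape[0]);pad=lambda i:cv2.copyMakeBorder(i,0,h-i.shape[0],0,0,0)
im=np.hstack([pad(a),pad(b)]);print(im.shape);cv2.imwrite("pics/c.png",cv2.resize(im,(800,int(h*800/im.shape[1]))))
E
```

```text
top [323 247  15  17 186] [330.16666667 255.03763441] z86 [ 0.4854 -0.0109  0.086 ] z95 [ 0.4838 -0.0098  0.0935] cloud [ 0.484  -0.01    0.0854]
top [284 284  10  12  76] [288.57894737 288.90789474] z86 [0.4574 0.1315 0.086 ] z95 [0.456  0.1317 0.0935] cloud [0.4549 0.1314 0.1025]
knobtop cloud 244 [ 0.48721895 -0.01042856  0.08555003] [ 0.4641504  -0.0343492   0.07708316] [0.51050184 0.01282925 0.0914553 ]
plate ((0.48854371905326843, 0.0636221319437027), (0.11977178603410721, 0.24387449026107788), 0.05175241455435753) 2181
side [301 215   8   8  43] [304.6744186  218.39534884] z86 [0.4544 0.1508 0.086 ] z95 [0.4547 0.1371 0.0935] cloud [0.4559 0.1242 0.1004]
side [307 244  18  18 265] [315.12830189 252.90943396] z86 [ 0.4852 -0.0381  0.086 ] z95 [ 0.4851 -0.0497  0.0935] cloud [ 0.4849 -0.0285  0.0812]
knobtop cloud 201 [ 0.48350891 -0.00583903  0.08489746] [ 0.44414418 -0.03975255  0.07711869] [0.50898491 0.13327304 0.09113637]
plate ((0.4860460162162781, 0.0615711435675621), (0.24516652524471283, 0.11875308305025101), 89.8040771484375) 884
(475, 850, 3)
```

View pics/c.png

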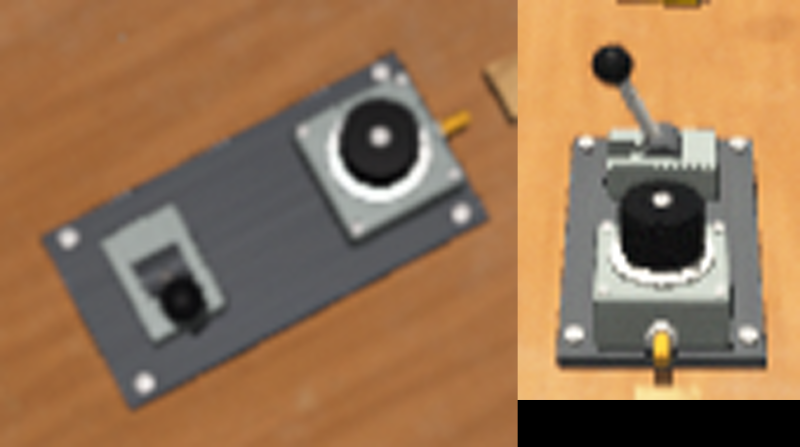

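The frame is aligned with the world: the plate's yaw is about 0 and its sizes match. The knob is near (0.487,-0.0105) and the ball near (0.455,0.134,0.095). First I move above the knob.

```bash
cat >> h.py <<'E'
from scipy.spatial.transform import Rotation as Ro
def to(o,p,pr=True):
    R=Ro.from_rotvec(o["tool_rot"]).as_matrix();s=R.T@(np.array(p)-o["tool_pos"])*100
    if pr: print("toolx",R[:,0].round(3),"tooly",R[:,1].round(3),"z",R[:,2].round(3));print("shift cm",s.round(2))
    return s
E
python3 - <<'E'
from h import *;from station import ctrl
to(ctrl.get_obs(),[.487,-.0105,.2])
E
```

```text
toolx [0.906 0.424 0.   ] tooly [ 0.424 -0.906 -0.002] z [-0.001  0.002 -1.   ]
shift cm [ 43.65 -40.84   3.1 ]
```

send_rows --rows '[[8.54,[4.37,-4.08,0.31],0],[8.54,[4.37,-4.08,0.31],0],[8.54,[4.37,-4.08,0.31],0],[8.54,[4.37,-4.08,0.31],0],[8.54,[4.37,-4.08,0.31],0],[8.54,[4.37,-4.08,0.31],0],[8.54,[4.37,-4.08,0.31],0],[8.54,[4.37,-4.08,0.31],0],[8.54,[4.37,-4.08,0.31],0],[8.54,[4.37,-4.08,0.31],0]]'

```text
t: 1.35
tool_pos: [0.488, -0.0092, 0.2]
tool_rot: [3.066, 0.682, 0.0]
contact_force: [0.4, -0.6, 0.5]
opening: 0.0853
grip_force: 0.0
```

send_rows --rows '[[8.54,[0,0,0],0],[8.54,[0,0,0],0]]'

```text
t: 1.6
tool_pos: [0.4874, -0.0112, 0.1998]
tool_rot: [3.066, 0.683, -0.002]
contact_force: [0.4, -0.2, -0.5]
opening: 0.0861
grip_force: 0.0
```

```bash
python3 - <<'E'
from h import *;from station import ctrl
o=ctrl.get_obs();print(o["t"],o["q"].round(2),o["tool_pos"],o["wrist_torque"].round(3),o["contact_force"].round(2))
to(o,[.487,-.0105,.057])
d=ctrl.get_image("wrist");np.savez("wrist.npz",**d);cv2.imwrite("pics/w.png",d["frame"][:,:,::-1])
print(d["cam_to_world"].round(3))
P=cloud(d);s=(abs(P[...,2]-.086)<.004)&(abs(P[...,0]-.487)<.04)&(abs(P[...,1]+.01)<.04)
v,u=np.nonzero(s);print(s.sum(),P[s].mean(0),P[s].min(0),P[s].max(0))
c,r=cv2.minEnclosingCircle(np.stack([u,v],1).astype(np.float32));print(c,r,ray(d,*c,.086))
E
```

```text
1.6 [-0.18 -0.26  1.96 -0.    1.45  0.96] [ 0.48744552 -0.01120448  0.19983453] [ 0.029 -0.011 -0.041] [ 0.39 -0.18 -0.5 ]
toolx [ 0.905  0.425 -0.001] tooly [ 0.425 -0.905 -0.   ] z [-0.001 -0.    -1.   ]
shift cm [ 0.   -0.08 14.28]
[[ 0.425 -0.873 -0.24   0.548]
 [-0.905 -0.409 -0.113  0.017]
 [-0.     0.265 -0.964  0.342]
 [ 0.     0.     0.     1.   ]]
3150 [ 0.48660564 -0.01084087  0.0852813 ] [ 0.46217825 -0.0348148   0.082007  ] [0.50998302 0.01268659 0.08768094]
(317.1981506347656, 234.97227478027344) 32.39313888549805 [ 0.4871671  -0.01050385  0.086     ]
```

View pics/w.png

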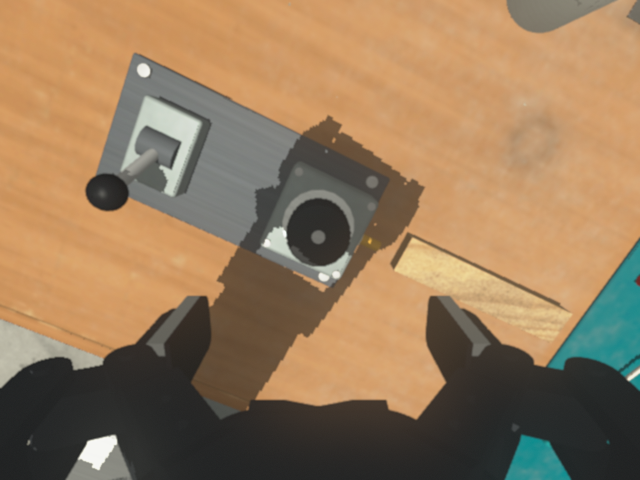

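The wrist view puts the knob top at (317,235), which is (0.487,-0.0107), agreeing with the top view. Now I descend and grip.

send_rows --rows '[[8.54,[0,-0.05,3.0],0],[8.54,[0,0,3.0],0],[8.54,[0,0,3.0],0],[8.54,[0,0,3.0],0],[8.54,[0,0,2.2],0],[8.54,[0,0,0],0],[8.54,[0,0,0],0]]'

```text
t: 2.52
tool_pos: [0.4881, -0.0118, 0.0594]
tool_rot: [3.067, 0.68, 0.002]
contact_force: [0.4, -0.0, 0.3]
opening: 0.0855
grip_force: 0.0
```

```bash
cat > l.py <<'E'
from h import *;from station import ctrl
o=ctrl.get_obs();R=Ro.from_rotvec(o["tool_rot"]).as_matrix()
print("t %.2f yaw %.2f"%(o["t"],np.degrees(np.arctan2(R[1,0],R[0,0]))),"tau",o["wrist_torque"].round(3),"F",o["contact_force"].round(1),"pos",(o["tool_pos"]*1e3).round(1),"open %.1f grip %.0f q6 %.2f"%(o["opening"]*1e3,o["grip_force"],o["q"][5]))
E
python3 l.py
```

```text
t 2.52 yaw 24.99 tau [-0.015 -0.035  0.005] F [ 0.4 -0.   0.3] pos [488.1 -11.8  59.4] open 85.5 grip 0 q6 0.96
```

send_rows --rows '[[4.0,[0,0,0],0],[4.0,[0,0,0],0],[4.0,[0,0,0],0],[4.0,[0,0,0],0],[4.0,[0,0,0],0],[4.0,[0,0,0],0]]' --newtons 40

```text
t: 3.28
tool_pos: [0.4882, -0.0108, 0.0595]
tool_rot: [3.066, 0.682, 0.002]
contact_force: [-2.1, 0.8, 5.5]
opening: 0.0467
grip_force: 41.4
```

```bash
python3 l.py
```

```text
t 3.27 yaw 25.08 tau [ 0.096  0.363 -0.135] F [-2.1  0.8  5.5] pos [488.2 -10.8  59.5] open 46.7 grip 41 q6 0.96
```

send_rows --rows '[[4.0,[0,0,0],-2],[4.0,[0,0,0],0]]'

```text
t: 3.52
tool_pos: [0.4881, -0.0107, 0.0596]
tool_rot: [3.054, 0.736, 0.001]
contact_force: [-3.9, 0.2, 5.0]
opening: 0.0469
grip_force: 41.5
```

```bash
python3 l.py
```

```text
t 3.52 yaw 27.11 tau [ 0.152  0.413 -0.065] F [-3.9  0.2  5. ] pos [488.1 -10.7  59.6] open 46.9 grip 42 q6 0.92
```

send_rows --rows '[[4.0,[0,0,0],-2],[4.0,[0,0,0],0]]'

```text
t: 3.78
tool_pos: [0.4881, -0.0106, 0.0595]
tool_rot: [3.041, 0.79, 0.001]
contact_force: [-1.2, 1.7, 5.1]
opening: 0.0468
grip_force: 41.3
```

```bash
python3 l.py
```

```text
t 3.77 yaw 29.12 tau [ 0.2    0.419 -0.006] F [-1.2  1.7  5.1] pos [488.1 -10.6  59.5] open 46.8 grip 41 q6 0.89
```

send_rows --rows '[[4.0,[0,0,0],-2],[4.0,[0,0,0],0]]'

```text
t: 4.03
tool_pos: [0.4881, -0.0106, 0.0596]
tool_rot: [-3.026, -0.843, -0.001]
contact_force: [-2.4, -0.1, 6.4]
opening: 0.0467
grip_force: 41.5
```

```bash
python3 l.py
```

```text
t 4.03 yaw 31.13 tau [0.201 0.483 0.123] F [-2.4 -0.1  6.4] pos [488.1 -10.6  59.6] open 46.7 grip 41 q6 0.85
```

send_rows --rows '[[4.0,[0,0,0],-2],[4.0,[0,0,0],0]]'

```text
t: 4.28
tool_pos: [0.488, -0.0105, 0.0596]
tool_rot: [-3.011, -0.896, -0.001]
contact_force: [-4.1, 1.2, 8.3]
opening: 0.0468
grip_force: 41.5
```

```bash
python3 l.py
```

```text
t 4.28 yaw 33.16 tau [0.269 0.62  0.284] F [-4.1  1.2  8.3] pos [488.  -10.5  59.6] open 46.8 grip 42 q6 0.82
```

send_rows --rows '[[4.0,[0,0,0],-2],[4.0,[0,0,0],0]]'

```text
t: 4.53
tool_pos: [0.488, -0.0105, 0.0595]
tool_rot: [-2.995, -0.948, -0.001]
contact_force: [-3.2, 1.3, 6.9]
opening: 0.0474
grip_force: 41.5
```

```bash
python3 l.py
```

```text
t 4.53 yaw 35.12 tau [ 0.302  0.524 -0.018] F [-3.2  1.3  6.9] pos [488.  -10.5  59.5] open 47.4 grip 42 q6 0.78
```

send_rows --rows '[[4.0,[0,0,0],-2],[4.0,[0,0,0],0]]'

```text
t: 4.78
tool_pos: [0.488, -0.0105, 0.0595]
tool_rot: [-2.978, -0.999, -0.001]
contact_force: [-2.5, 2.3, 4.4]
opening: 0.0465
grip_force: 41.5
```

```bash
python3 l.py
```

```text
t 4.78 yaw 37.09 tau [ 0.297  0.361 -0.164] F [-2.5  2.3  4.4] pos [488.  -10.5  59.5] open 46.5 grip 42 q6 0.75
```

send_rows --rows '[[4.0,[0,0,0],-2],[4.0,[0,0,0],0]]'

```text
t: 5.03
tool_pos: [0.4879, -0.0104, 0.0595]
tool_rot: [-2.96, -1.051, -0.001]
contact_force: [-3.7, 1.2, 6.8]
opening: 0.047
grip_force: 41.6
```

```bash
python3 l.py
```

```text
t 5.03 yaw 39.09 tau [ 0.355  0.482 -0.14 ] F [-3.7  1.2  6.8] pos [487.9 -10.4  59.5] open 47.0 grip 42 q6 0.71
```

send_rows --rows '[[4.0,[0,0,0],-2],[4.0,[0,0,0],0]]'

```text
t: 5.28
tool_pos: [0.4879, -0.0104, 0.0595]
tool_rot: [-2.941, -1.103, -0.001]
contact_force: [-3.3, 1.7, 5.6]
opening: 0.0465
grip_force: 41.4
```

```bash
python3 l.py
```

```text
t 5.28 yaw 41.10 tau [ 0.407  0.569 -0.006] F [-3.3  1.7  5.6] pos [487.9 -10.4  59.5] open 46.5 grip 41 q6 0.68
```

send_rows --rows '[[4.0,[0,0,0],-2],[4.0,[0,0,0],0]]'

```text
t: 5.52
tool_pos: [0.4879, -0.0103, 0.0595]
tool_rot: [-2.921, -1.154, -0.001]
contact_force: [-3.9, 2.2, 8.2]
opening: 0.0467
grip_force: 41.6
```

```bash
python3 l.py
```

```text
t 5.53 yaw 43.12 tau [0.364 0.59  0.083] F [-3.9  2.2  8.2] pos [487.9 -10.3  59.5] open 46.7 grip 42 q6 0.64
```

send_rows --rows '[[4.0,[0,0,0],-2],[4.0,[0,0,0],0]]'

```text
t: 5.78
tool_pos: [0.4878, -0.0103, 0.0595]
tool_rot: [-2.9, -1.205, -0.0]
contact_force: [-3.7, 2.6, 8.5]
opening: 0.0468
grip_force: 41.6
```

```bash
python3 l.py
```

```text
t 5.78 yaw 45.13 tau [0.376 0.673 0.098] F [-3.7  2.6  8.5] pos [487.8 -10.3  59.5] open 46.8 grip 42 q6 0.61
```

send_rows --rows '[[4.0,[0,0,0],-2],[4.0,[0,0,0],0]]'

```text
t: 6.02
tool_pos: [0.4878, -0.0102, 0.0596]
tool_rot: [-2.879, -1.256, -0.0]
contact_force: [-2.8, 1.6, 7.8]
opening: 0.0471
grip_force: 41.5
```

```bash
python3 l.py
```

```text
t 6.03 yaw 47.15 tau [0.461 0.575 0.161] F [-2.8  1.6  7.8] pos [487.8 -10.2  59.6] open 47.1 grip 42 q6 0.57
```

send_rows --rows '[[4.0,[0,0,0],-2],[4.0,[0,0,0],0]]'

```text
t: 6.28
tool_pos: [0.4877, -0.0102, 0.0595]
tool_rot: [-2.856, -1.305, -0.0]
contact_force: [-5.0, 2.8, 7.0]
opening: 0.0469
grip_force: 41.6
```

```bash
python3 l.py
```

```text
t 6.28 yaw 49.12 tau [ 0.436  0.606 -0.001] F [-5.   2.8  7. ] pos [487.7 -10.2  59.5] open 46.9 grip 42 q6 0.54
```

send_rows --rows '[[4.0,[0,0,0],-2],[4.0,[0,0,0],0]]'

```text
t: 6.52
tool_pos: [0.4877, -0.0102, 0.0595]
tool_rot: [-2.833, -1.354, -0.0]
contact_force: [-3.5, 2.1, 6.8]
opening: 0.0468
grip_force: 41.6
```

```bash
python3 l.py
```

```text
t 6.53 yaw 51.08 tau [ 0.537  0.769 -0.147] F [-3.5  2.1  6.8] pos [487.7 -10.2  59.5] open 46.8 grip 42 q6 0.50
```

send_rows --rows '[[4.0,[0,0,0],-2],[4.0,[0,0,0],0]]'

```text
t: 6.78
tool_pos: [0.4877, -0.0102, 0.0595]
tool_rot: [-2.809, -1.403, -0.0]
contact_force: [-4.9, 3.4, 8.5]
opening: 0.0469
grip_force: 41.7
```

```bash
python3 l.py
```

```text
t 6.78 yaw 53.09 tau [ 0.403  0.699 -0.13 ] F [-4.9  3.4  8.5] pos [487.7 -10.2  59.5] open 46.9 grip 42 q6 0.47
```

send_rows --rows '[[4.0,[0,0,0],-2],[4.0,[0,0,0],0]]'

```text
t: 7.02
tool_pos: [0.4876, -0.0101, 0.0595]
tool_rot: [-2.784, -1.452, -0.0]
contact_force: [-3.9, 3.2, 7.1]
opening: 0.0467
grip_force: 41.5
```

```bash
python3 l.py
```

```text
t 7.03 yaw 55.10 tau [ 0.578  0.741 -0.049] F [-3.9  3.2  7.1] pos [487.6 -10.1  59.5] open 46.7 grip 42 q6 0.43
```

send_rows --rows '[[4.0,[0,0,0],-2],[4.0,[0,0,0],-2],[4.0,[0,0,0],0]]'

```text
t: 7.4
tool_pos: [0.4875, -0.0101, 0.0595]
tool_rot: [-2.731, -1.549, 0.0]
contact_force: [-3.6, 3.5, 8.7]
opening: 0.0467
grip_force: 41.7
```

```bash
python3 l.py
```

```text
t 7.40 yaw 59.14 tau [0.551 0.849 0.067] F [-3.6  3.5  8.7] pos [487.5 -10.1  59.5] open 46.7 grip 42 q6 0.36
```

send_rows --rows '[[4.0,[0,0,0],-2],[4.0,[0,0,0],0]]'

```text
t: 7.65
tool_pos: [0.4874, -0.01, 0.0595]
tool_rot: [-2.703, -1.597, 0.0]
contact_force: [-4.8, 2.9, 8.2]
opening: 0.0471
grip_force: 41.7
```

```bash
python3 l.py
```

```text
t 7.65 yaw 61.14 tau [0.623 0.872 0.138] F [-4.8  2.9  8.2] pos [487.4 -10.   59.5] open 47.1 grip 42 q6 0.33
```

send_rows --rows '[[4.0,[0,0,0],-2],[4.0,[0,0,0],0]]'

```text
t: 7.9
tool_pos: [0.4874, -0.01, 0.0595]
tool_rot: [-2.675, -1.643, 0.0]
contact_force: [-5.8, 3.6, 9.8]
opening: 0.0467
grip_force: 41.8
```

```bash
python3 l.py
```

```text
t 7.90 yaw 63.11 tau [ 0.545  0.889 -0.016] F [-5.8  3.6  9.8] pos [487.4 -10.   59.5] open 46.7 grip 42 q6 0.29
```

send_rows --rows '[[4.0,[0,0,0],-2],[4.0,[0,0,0],0]]'

```text
t: 8.15
tool_pos: [0.4874, -0.01, 0.0595]
tool_rot: [-2.647, -1.689, 0.0]
contact_force: [-4.9, 4.3, 7.2]
opening: 0.047
grip_force: 41.7
```

```bash
python3 l.py
```

```text
t 8.15 yaw 65.08 tau [ 0.575  0.918 -0.152] F [-4.9  4.3  7.2] pos [487.4 -10.   59.5] open 47.0 grip 42 q6 0.26
```

send_rows --rows '[[4.0,[0,0,0],-2],[4.0,[0,0,0],0]]'

```text
t: 8.4
tool_pos: [0.4873, -0.0099, 0.0595]
tool_rot: [-2.616, -1.735, 0.0]
contact_force: [-6.2, 3.9, 8.5]
opening: 0.0471
grip_force: 41.8
```

```bash
python3 l.py
```

```text
t 8.40 yaw 67.09 tau [ 0.497  0.902 -0.125] F [-6.2  3.9  8.5] pos [487.3  -9.9  59.5] open 47.1 grip 42 q6 0.23
```

send_rows --rows '[[4.0,[0,0,0],-2],[4.0,[0,0,0],0]]'

```text
t: 8.65
tool_pos: [0.4873, -0.0099, 0.0595]
tool_rot: [-2.585, -1.78, 0.001]
contact_force: [-5.6, 3.1, 7.9]
opening: 0.0467
grip_force: 41.6
```

```bash
python3 l.py
```

```text
t 8.65 yaw 69.10 tau [ 0.639  1.044 -0.062] F [-5.6  3.1  7.9] pos [487.3  -9.9  59.5] open 46.7 grip 42 q6 0.19
```

send_rows --rows '[[4.0,[0,0,0],-2],[4.0,[0,0,0],-2],[4.0,[0,0,0],-2],[4.0,[0,0,0],0]]'

```text
t: 9.15
tool_pos: [0.4871, -0.0099, 0.0595]
tool_rot: [-2.488, -1.914, 0.001]
contact_force: [-5.8, 3.0, 8.0]
opening: 0.0471
grip_force: 41.7
```

```bash
python3 l.py
```

```text
t 9.15 yaw 75.14 tau [0.624 1.053 0.081] F [-5.8  3.   8. ] pos [487.1  -9.9  59.5] open 47.1 grip 42 q6 0.08
```

send_rows --rows '[[4.0,[0,0,0],-2],[4.0,[0,0,0],0]]'

```text
t: 9.4
tool_pos: [0.4871, -0.0099, 0.0595]
tool_rot: [-2.454, -1.956, 0.001]
contact_force: [-6.7, 3.3, 11.3]
opening: 0.0469
grip_force: 42.1
```

```bash
python3 l.py
```

```text
t 9.40 yaw 77.11 tau [ 0.527  1.02  -0.027] F [-6.7  3.3 11.3] pos [487.1  -9.9  59.5] open 46.9 grip 42 q6 0.05
```

send_rows --rows '[[4.0,[0,0,0],-2],[4.0,[0,0,0],0]]'

```text
t: 9.65
tool_pos: [0.487, -0.0098, 0.0595]
tool_rot: [-2.42, -1.998, 0.001]
contact_force: [-6.4, 4.4, 10.3]
opening: 0.0471
grip_force: 42.0
```

```bash
python3 l.py
```

```text
t 9.65 yaw 79.09 tau [ 0.575  1.142 -0.19 ] F [-6.4  4.4 10.3] pos [487.   -9.8  59.5] open 47.1 grip 42 q6 0.02
```

send_rows --rows '[[4.0,[0,0,0],-2],[4.0,[0,0,0],0]]'

```text
t: 9.9
tool_pos: [0.4869, -0.0098, 0.0595]
tool_rot: [-2.385, -2.04, 0.001]
contact_force: [-6.5, 3.9, 9.3]
opening: 0.0467
grip_force: 41.8
```

```bash
python3 l.py
```

```text
t 9.90 yaw 81.10 tau [ 0.642  1.245 -0.073] F [-6.5  3.9  9.3] pos [486.9  -9.8  59.5] open 46.7 grip 42 q6 -0.02
```

send_rows --rows '[[4.0,[0,0,0],-2],[4.0,[0,0,0],-2],[4.0,[0,0,0],-2],[4.0,[0,0,0],-2],[4.0,[0,0,0],0]]'

```text
t: 10.52
tool_pos: [0.4867, -0.0098, 0.0595]
tool_rot: [-2.235, -2.202, 0.002]
contact_force: [-8.0, 3.4, 12.4]
opening: 0.0469
grip_force: 42.2
```

```bash
python3 l.py
```

```text
t 10.53 yaw 89.15 tau [0.597 1.349 0.161] F [-8.   3.4 12.4] pos [486.7  -9.8  59.5] open 46.9 grip 42 q6 -0.16
```

send_rows --rows '[[4.0,[0,0,0],-2],[4.0,[0,0,0],0]]'

```text
t: 10.78
tool_pos: [0.4867, -0.0098, 0.0595]
tool_rot: [-2.197, -2.24, 0.002]
contact_force: [-7.6, 4.2, 11.3]
opening: 0.0473
grip_force: 42.0
```

```bash
python3 l.py
```

```text
t 10.78 yaw 91.11 tau [ 0.573  1.333 -0.03 ] F [-7.6  4.2 11.3] pos [486.7  -9.8  59.5] open 47.3 grip 42 q6 -0.19
```

send_rows --rows '[[4.0,[0,0,0],-2],[4.0,[0,0,0],0]]'

```text
t: 11.02
tool_pos: [0.4866, -0.0099, 0.0595]
tool_rot: [-2.158, -2.278, 0.002]
contact_force: [-7.0, 4.6, 10.4]
opening: 0.047
grip_force: 41.9
```

```bash
python3 l.py
```

```text
t 11.03 yaw 93.09 tau [ 0.643  1.444 -0.174] F [-7.   4.6 10.4] pos [486.6  -9.9  59.5] open 47.0 grip 42 q6 -0.23
```

send_rows --rows '[[4.0,[0,0,0],-1.5],[4.0,[0,0,0],0]]'

```text
t: 11.28
tool_pos: [0.4865, -0.0098, 0.0595]
tool_rot: [-2.128, -2.306, 0.002]
contact_force: [-8.3, 4.1, 10.4]
opening: 0.047
grip_force: 41.9
```

```bash
python3 l.py
```

```text
t 11.28 yaw 94.60 tau [ 0.624  1.545 -0.121] F [-8.3  4.1 10.4] pos [486.5  -9.8  59.5] open 47.0 grip 42 q6 -0.25
```

send_rows --rows '[[4.0,[0,0,0],-2],[4.0,[0,0,0],-2],[4.0,[0,0,0],-2],[4.0,[0,0,0],-2],[4.0,[0,0,0],0]]'

```text
t: 11.9
tool_pos: [0.4863, -0.0099, 0.0595]
tool_rot: [-1.96, -2.449, 0.002]
contact_force: [-9.9, 3.0, 14.4]
opening: 0.0467
grip_force: 42.2
```

```bash
python3 l.py
```

```text
t 11.90 yaw 102.66 tau [0.635 1.534 0.176] F [-9.9  3.  14.4] pos [486.3  -9.9  59.5] open 46.7 grip 42 q6 -0.40
```

send_rows --rows '[[4.0,[0,0,0],-2],[4.0,[0,0,0],0]]'

```text
t: 12.15
tool_pos: [0.4863, -0.0099, 0.0595]
tool_rot: [-1.918, -2.483, 0.002]
contact_force: [-9.6, 3.6, 13.1]
opening: 0.047
grip_force: 42.2
```

```bash
python3 l.py
```

```text
t 12.15 yaw 104.62 tau [0.543 1.568 0.003] F [-9.6  3.6 13.1] pos [486.3  -9.9  59.5] open 47.0 grip 42 q6 -0.43
```

send_rows --rows '[[4.0,[0,0,0],-2],[4.0,[0,0,0],0]]'

```text
t: 12.4
tool_pos: [0.4863, -0.0099, 0.0595]
tool_rot: [-1.875, -2.515, 0.002]
contact_force: [-10.1, 3.8, 13.1]
opening: 0.0467
grip_force: 42.2
```

```bash
python3 l.py
```

```text
t 12.40 yaw 106.58 tau [ 0.515  1.68  -0.252] F [-10.1   3.8  13.1] pos [486.3  -9.9  59.5] open 46.7 grip 42 q6 -0.46
```

send_rows --rows '[[4.0,[0,0,0],-1.5],[4.0,[0,0,0],0]]'

```text
t: 12.65
tool_pos: [0.4862, -0.0099, 0.0595]
tool_rot: [-1.842, -2.539, 0.002]
contact_force: [-9.6, 2.8, 11.8]
opening: 0.0468
grip_force: 42.2
```

```bash
python3 l.py
```

```text
t 12.65 yaw 108.07 tau [ 0.493  1.744 -0.232] F [-9.6  2.8 11.8] pos [486.2  -9.9  59.5] open 46.8 grip 42 q6 -0.49
```

send_rows --rows '[[4.0,[0,0,0],-1],[4.0,[0,0,0],0]]'

```text
t: 12.9
tool_pos: [0.4862, -0.01, 0.0595]
tool_rot: [-1.82, -2.554, 0.002]
contact_force: [-10.1, 2.9, 11.4]
opening: 0.0466
grip_force: 42.1
```

```bash
python3 l.py
```

```text
t 12.90 yaw 109.06 tau [ 0.545  1.737 -0.329] F [-10.1   2.9  11.4] pos [486.2 -10.   59.5] open 46.6 grip 42 q6 -0.51
```

send_rows --rows '[[4.0,[0,0,0],-1],[4.0,[0,0,0],0]]'

```text
t: 13.15
tool_pos: [0.4862, -0.01, 0.0595]
tool_rot: [-1.798, -2.57, 0.002]
contact_force: [-10.3, 3.2, 13.8]
opening: 0.0469
grip_force: 42.3
```

```bash
python3 l.py
```

```text
t 13.15 yaw 110.04 tau [ 0.535  1.761 -0.432] F [-10.3   3.2  13.8] pos [486.2 -10.   59.5] open 46.9 grip 42 q6 -0.52
```

send_rows --rows '[[4.0,[0,0,0],-1],[4.0,[0,0,0],0]]'

```text
t: 13.4
tool_pos: [0.4862, -0.01, 0.0595]
tool_rot: [-1.776, -2.585, 0.002]
contact_force: [-9.5, 1.8, 13.6]
opening: 0.0467
grip_force: 42.2
```

```bash
python3 l.py
```

```text
t 13.40 yaw 111.03 tau [ 0.462  1.773 -0.363] F [-9.5  1.8 13.6] pos [486.2 -10.   59.5] open 46.7 grip 42 q6 -0.54
```

send_rows --rows '[[4.0,[0,0,0],-0.5],[4.0,[0,0,0],0]]'

```text
t: 13.65
tool_pos: [0.4862, -0.0101, 0.0595]
tool_rot: [-1.765, -2.593, 0.002]
contact_force: [-10.1, 2.5, 13.7]
opening: 0.0467
grip_force: 42.2
```

```bash
python3 l.py
```

```text
t 13.65 yaw 111.52 tau [ 0.599  1.725 -0.514] F [-10.1   2.5  13.7] pos [486.2 -10.1  59.5] open 46.7 grip 42 q6 -0.55
```

The torque rises to 0.5 N m at 6° past the click near 105°, where a normal click would be falling towards 0, so this is the end stop. Now I turn back clockwise, counting the jumps.

send_rows --rows '[[4.0,[0,0,0],2],[4.0,[0,0,0],2],[4.0,[0,0,0],0]]'

```text
t: 14.02
tool_pos: [0.4862, -0.0099, 0.0595]
tool_rot: [-1.854, -2.53, 0.002]
contact_force: [-10.0, 3.3, 13.8]
opening: 0.0469
grip_force: 42.3
```

```bash
python3 l.py
```

```text
t 14.03 yaw 107.55 tau [ 0.573  1.747 -0.273] F [-10.    3.3  13.8] pos [486.2  -9.9  59.5] open 46.9 grip 42 q6 -0.48
```

send_rows --rows '[[4.0,[0,0,0],2],[4.0,[0,0,0],0]]'

```text
t: 14.28
tool_pos: [0.4863, -0.0099, 0.0595]
tool_rot: [-1.897, -2.498, 0.002]
contact_force: [-9.1, 3.6, 12.7]
opening: 0.0468
grip_force: 42.2
```

```bash
python3 l.py
```

```text
t 14.28 yaw 105.59 tau [ 0.524  1.59  -0.099] F [-9.1  3.6 12.7] pos [486.3  -9.9  59.5] open 46.8 grip 42 q6 -0.45
```

send_rows --rows '[[4.0,[0,0,0],2],[4.0,[0,0,0],0]]'

```text
t: 14.52
tool_pos: [0.4863, -0.0099, 0.0595]
tool_rot: [-1.94, -2.466, 0.002]
contact_force: [-9.6, 3.2, 12.7]
opening: 0.0472
grip_force: 42.1
```

```bash
python3 l.py
```

```text
t 14.53 yaw 103.61 tau [0.606 1.493 0.002] F [-9.6  3.2 12.7] pos [486.3  -9.9  59.5] open 47.2 grip 42 q6 -0.41
```

send_rows --rows '[[4.0,[0,0,0],2],[4.0,[0,0,0],0]]'

```text
t: 14.78
tool_pos: [0.4864, -0.0099, 0.0595]
tool_rot: [-1.982, -2.432, 0.002]
contact_force: [-9.1, 2.4, 12.2]
opening: 0.0469
grip_force: 42.2
```

```bash
python3 l.py
```

```text
t 14.78 yaw 101.62 tau [0.629 1.525 0.056] F [-9.1  2.4 12.2] pos [486.4  -9.9  59.5] open 46.9 grip 42 q6 -0.38
```

send_rows --rows '[[4.0,[0,0,0],2],[4.0,[0,0,0],0]]'

```text
t: 15.02
tool_pos: [0.4864, -0.0099, 0.0595]
tool_rot: [-2.025, -2.397, 0.002]
contact_force: [-9.0, 3.4, 11.4]
opening: 0.0466
grip_force: 42.0
```

```bash
python3 l.py
```

```text
t 15.03 yaw 99.61 tau [0.594 1.542 0.029] F [-9.   3.4 11.4] pos [486.4  -9.9  59.5] open 46.6 grip 42 q6 -0.34
```

send_rows --rows '[[4.0,[0,0,0],2],[4.0,[0,0,0],0]]'

```text
t: 15.28
tool_pos: [0.4865, -0.0099, 0.0595]
tool_rot: [-2.067, -2.361, 0.002]
contact_force: [-9.0, 3.1, 13.4]
opening: 0.0469
grip_force: 42.2
```

```bash
python3 l.py
```

```text
t 15.28 yaw 97.60 tau [ 0.601  1.545 -0.023] F [-9.   3.1 13.4] pos [486.5  -9.9  59.5] open 46.9 grip 42 q6 -0.31
```

send_rows --rows '[[4.0,[0,0,0],2],[4.0,[0,0,0],0]]'

```text
t: 15.52
tool_pos: [0.4865, -0.0098, 0.0595]
tool_rot: [-2.108, -2.324, 0.002]
contact_force: [-9.0, 3.9, 13.8]
opening: 0.0472
grip_force: 42.2
```

```bash
python3 l.py
```

```text
t 15.53 yaw 95.58 tau [ 0.576  1.401 -0.014] F [-9.   3.9 13.8] pos [486.5  -9.8  59.5] open 47.2 grip 42 q6 -0.27
```

send_rows --rows '[[4.0,[0,0,0],2],[4.0,[0,0,0],0]]'

```text
t: 15.78
tool_pos: [0.4866, -0.0098, 0.0595]
tool_rot: [-2.148, -2.287, 0.002]
contact_force: [-9.0, 4.8, 12.7]
opening: 0.0468
grip_force: 42.2
```

```bash
python3 l.py
```

```text
t 15.78 yaw 93.57 tau [ 0.57   1.392 -0.227] F [-9.   4.8 12.7] pos [486.6  -9.8  59.5] open 46.8 grip 42 q6 -0.24
```

send_rows --rows '[[4.0,[0,0,0],2],[4.0,[0,0,0],0]]'

```text
t: 16.02
tool_pos: [0.4867, -0.0098, 0.0595]
tool_rot: [-2.188, -2.249, 0.001]
contact_force: [-10.6, 3.9, 12.1]
opening: 0.0467
grip_force: 42.1
```

```bash
python3 l.py
```

```text
t 16.02 yaw 91.58 tau [ 0.571  1.308 -0.043] F [-10.6   3.9  12.1] pos [486.7  -9.8  59.5] open 46.7 grip 42 q6 -0.20
```

send_rows --rows '[[4.0,[0,0,0],2],[4.0,[0,0,0],0]]'

```text
t: 16.27
tool_pos: [0.4867, -0.0098, 0.0595]
tool_rot: [-2.226, -2.212, 0.002]
contact_force: [-7.5, 3.7, 11.0]
opening: 0.0472
grip_force: 42.0
```

```bash
python3 l.py
```

```text
t 16.27 yaw 89.62 tau [0.616 1.295 0.094] F [-7.5  3.7 11. ] pos [486.7  -9.8  59.5] open 47.2 grip 42 q6 -0.17
```

send_rows --rows '[[4.0,[0,0,0],2],[4.0,[0,0,0],2],[4.0,[0,0,0],2],[4.0,[0,0,0],2],[4.0,[0,0,0],2],[4.0,[0,0,0],0]]'

```text
t: 17.02
tool_pos: [0.487, -0.0098, 0.0595]
tool_rot: [-2.412, -2.008, 0.001]
contact_force: [-6.6, 2.9, 10.5]
opening: 0.0468
grip_force: 41.7
```

```bash
python3 l.py
```

```text
t 17.02 yaw 79.57 tau [ 0.579  1.109 -0.194] F [-6.6  2.9 10.5] pos [487.   -9.8  59.5] open 46.8 grip 42 q6 0.01
```

send_rows --rows '[[4.0,[0,0,0],2],[4.0,[0,0,0],0]]'

```text
t: 17.27
tool_pos: [0.4871, -0.0099, 0.0595]
tool_rot: [-2.446, -1.966, 0.001]
contact_force: [-5.9, 3.4, 10.6]
opening: 0.0468
grip_force: 41.9
```

```bash
python3 l.py
```

```text
t 17.27 yaw 77.59 tau [ 0.625  1.174 -0.074] F [-5.9  3.4 10.6] pos [487.1  -9.9  59.5] open 46.8 grip 42 q6 0.04
```

send_rows --rows '[[4.0,[0,0,0],2],[4.0,[0,0,0],0]]'

```text
t: 17.52
tool_pos: [0.4871, -0.0099, 0.0595]
tool_rot: [-2.48, -1.924, 0.001]
contact_force: [-6.8, 4.0, 10.5]
opening: 0.0472
grip_force: 42.0
```

```bash
python3 l.py
```

```text
t 17.52 yaw 75.62 tau [0.579 1.139 0.133] F [-6.8  4.  10.5] pos [487.1  -9.9  59.5] open 47.2 grip 42 q6 0.08
```

send_rows --rows '[[4.0,[0,0,0],2],[4.0,[0,0,0],2],[4.0,[0,0,0],2],[4.0,[0,0,0],2],[4.0,[0,0,0],2],[4.0,[0,0,0],0]]'

```text
t: 18.27
tool_pos: [0.4874, -0.01, 0.0595]
tool_rot: [-2.64, -1.7, 0.0]
contact_force: [-4.2, 3.0, 6.9]
opening: 0.047
grip_force: 41.7
```

```bash
python3 l.py
```

```text
t 18.27 yaw 65.56 tau [ 0.615  0.902 -0.199] F [-4.2  3.   6.9] pos [487.4 -10.   59.5] open 47.0 grip 42 q6 0.25
```

send_rows --rows '[[4.0,[0,0,0],2],[4.0,[0,0,0],0]]'

```text
t: 18.52
tool_pos: [0.4874, -0.01, 0.0595]
tool_rot: [-2.669, -1.654, 0.0]
contact_force: [-5.4, 2.2, 9.4]
opening: 0.0467
grip_force: 41.8
```

```bash
python3 l.py
```

```text
t 18.52 yaw 63.58 tau [ 0.479  0.785 -0.056] F [-5.4  2.2  9.4] pos [487.4 -10.   59.5] open 46.7 grip 42 q6 0.29
```

send_rows --rows '[[4.0,[0,0,0],2],[4.0,[0,0,0],0]]'

```text
t: 18.77
tool_pos: [0.4874, -0.01, 0.0595]
tool_rot: [-2.697, -1.608, 0.0]
contact_force: [-5.0, 3.4, 8.2]
opening: 0.0468
grip_force: 41.8
```

```bash
python3 l.py
```

```text
t 18.77 yaw 61.62 tau [0.563 0.861 0.114] F [-5.   3.4  8.2] pos [487.4 -10.   59.5] open 46.8 grip 42 q6 0.32
```

Clicks 2 and 3 came at 77° and 63°. Now click 4, at 49°.

send_rows --rows '[[4.0,[0,0,0],2],[4.0,[0,0,0],2],[4.0,[0,0,0],2],[4.0,[0,0,0],2],[4.0,[0,0,0],2],[4.0,[0,0,0],0]]'

```text
t: 19.52
tool_pos: [0.4877, -0.0102, 0.0595]
tool_rot: [-2.828, -1.366, -0.001]
contact_force: [-2.9, 2.3, 6.7]
opening: 0.0466
grip_force: 41.7
```

```bash
python3 l.py
```

```text
t 19.52 yaw 51.55 tau [ 0.381  0.602 -0.296] F [-2.9  2.3  6.7] pos [487.7 -10.2  59.5] open 46.6 grip 42 q6 0.50
```

send_rows --rows '[[4.0,[0,0,0],2],[4.0,[0,0,0],0]]'

```text
t: 19.77
tool_pos: [0.4878, -0.0102, 0.0596]
tool_rot: [-2.851, -1.317, -0.0]
contact_force: [-3.8, 2.6, 8.6]
opening: 0.0469
grip_force: 41.7
```

```bash
python3 l.py
```

```text
t 19.77 yaw 49.58 tau [ 0.439  0.654 -0.005] F [-3.8  2.6  8.6] pos [487.8 -10.2  59.6] open 46.9 grip 42 q6 0.53
```

send_rows --rows '[[4.0,[0,0,0],0.6],[4.0,[0,0,0],0],[4.0,[0,0,0],0],[4.0,[0,0,0],0]]'

```text
t: 20.27
tool_pos: [0.4878, -0.0102, 0.0595]
tool_rot: [-2.858, -1.303, -0.0]
contact_force: [-3.7, 3.4, 7.6]
opening: 0.0472
grip_force: 41.6
```

```bash
python3 l.py
```

```text
t 20.27 yaw 49.01 tau [0.444 0.675 0.017] F [-3.7  3.4  7.6] pos [487.8 -10.2  59.5] open 47.2 grip 42 q6 0.54
```

send_rows --rows '[[8.54,[0,0,0],0],[8.54,[0,0,0],0],[8.54,[0,0,0],0],[8.54,[0,0,0],0],[8.54,[0,0,0],0],[8.54,[0,0,0],0],[8.54,[0,0,-3],0],[8.54,[0,0,-3],0],[8.54,[0,0,-3],0],[8.54,[0,0,-3],0]]'

```text
t: 21.52
tool_pos: [0.4875, -0.0108, 0.1793]
tool_rot: [2.859, 1.302, 0.0]
contact_force: [0.2, 0.6, -0.7]
opening: 0.0852
grip_force: 0.0
```

send_rows --rows '[[0,[0,0,0],9.8],[0,[0,0,0],9.8],[0,[0,0,0],9.8],[0,[0,0,0],9.8],[0,[0,0,0],9.8],[0,[0,0,0],0],[0,[0,0,0],0]]'

```text
t: 22.4
tool_pos: [0.4875, -0.0108, 0.1783]
tool_rot: [3.142, 0.003, -0.0]
contact_force: [-0.1, 0.5, -0.9]
opening: -0.0001
grip_force: 0.0
```

```bash
python3 l.py; python3 - <<'E'
from h import *;from station import ctrl
to(ctrl.get_obs(),[.405,.134,.18])
d=ctrl.get_image("wrist");cv2.imwrite("pics/w2.png",d["frame"][:,:,::-1])
E
```

```text
t 22.40 yaw 0.12 tau [0.007 0.023 0.011] F [-0.1  0.5 -0.9] pos [487.5 -10.8 178.3] open -0.1 grip 0 q6 1.39
toolx [ 1.     0.002 -0.   ] tooly [ 0.002 -1.     0.   ] z [-0. -0. -1.]
shift cm [ -8.22 -14.5   -0.17]
```

View pics/w2.png

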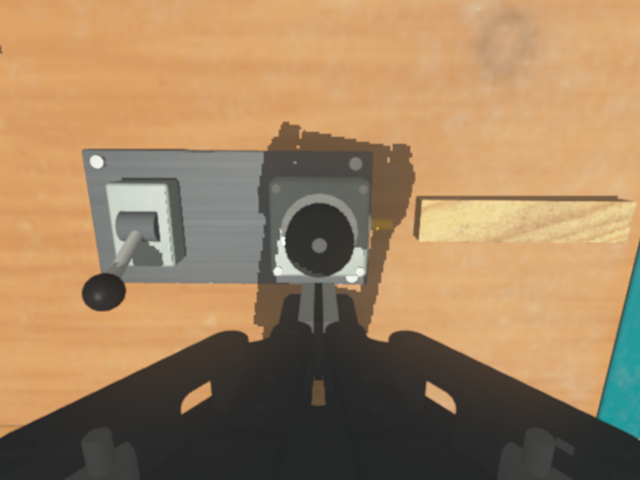

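The knob, at (320,240), is released, and the ball is at (103,290), still unlocked. Next I go behind the ball on its -x side.

send_rows --rows '[[0,[-2.75,-4.83,0],0],[0,[-2.75,-4.83,0],0],[0,[-2.75,-4.83,0],0],[0,[0,0,3.1],0],[0,[0,0,3.1],0],[0,[0,0,3.1],0],[0,[0,0,0],0]]'

```text
t: 23.32
tool_pos: [0.4028, 0.1338, 0.0828]
tool_rot: [3.141, 0.001, -0.009]
contact_force: [0.5, -0.5, -0.0]
opening: 0.0005
grip_force: 0.0
```

send_rows --rows '[[0,[1.0,0,0],0],[0,[1.0,0,0],0],[0,[1.0,0,0],0],[0,[1.0,0,0],0],[0,[1.0,0,0],0],[0,[1.0,0,0],0],[0,[1.0,0,0],0],[0,[0,0,0],0]]'

```text
t: 24.32
tool_pos: [0.4759, 0.1341, 0.0853]
tool_rot: [-3.142, 0.001, -0.001]
contact_force: [-0.3, 0.1, 0.1]
opening: 0.0003
grip_force: 0.0
```

send_rows --rows '[[0,[1.0,0,0],0],[0,[1.0,0,0],0],[0,[0,0,0],0]]'

```text
t: 24.7
tool_pos: [0.496, 0.1341, 0.0855]
tool_rot: [-3.142, 0.001, -0.001]
contact_force: [-0.2, -0.3, 1.1]
opening: 0.0002
grip_force: 0.0
```

```bash
python3 l.py; python3 - <<'E'
from h import *;from station import ctrl
d=ctrl.get_image("side");cv2.imwrite("pics/s2.png",cv2.resize(d["frame"][180:300,240:400,::-1],None,fx=4,fy=4))
E
```

```text
t 24.70 yaw -0.03 tau [-0.036 -0.023 -0.011] F [-0.2 -0.3  1.1] pos [496.  134.1  85.5] open 0.2 grip 0 q6 1.69
```

View pics/s2.png

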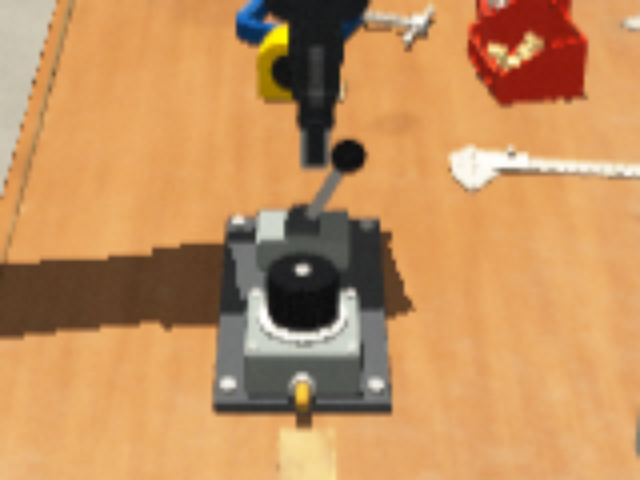

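The lever has swung over (ball at (347,157) in the crop). I push gently on to its limit.

send_rows --rows '[[0,[0.3,0,0],0],[0,[0,0,0],0]]'

```text
t: 25.0
tool_pos: [0.4974, 0.1341, 0.0851]
tool_rot: [3.142, -0.0, -0.003]
contact_force: [-4.0, 0.2, 1.8]
opening: 0.0003
grip_force: 2.0
```

send_rows --rows '[[0,[0.2,0,0],0],[0,[0,0,0],0]]'

```text
t: 25.25
tool_pos: [0.4976, 0.1341, 0.085]
tool_rot: [3.141, -0.0, -0.011]
contact_force: [-10.4, 0.5, 6.6]
opening: 0.0002
grip_force: 5.5
```

send_rows --rows '[[0,[0.2,0,0],0],[0,[0,0,0],0]]'

```text
t: 25.5
tool_pos: [0.4978, 0.1341, 0.0849]
tool_rot: [3.141, 0.0, -0.019]
contact_force: [-17.0, -0.5, 12.6]
opening: -0.0003
grip_force: 9.1
```

The force rises sharply at the position I expected, so the lever is at its stop. I back off, lift away and check.

send_rows --rows '[[0,[-1.0,0,0],0],[0,[-3.0,0,0],0],[0,[-3.0,0,0],0],[0,[-3.0,0,0],0],[0,[0,0,-5],0],[0,[0,0,-5],0],[0,[0,0,-5],0],[0,[0,0,0],0],[0,[0,0,0],0]]'

```text
t: 26.62
tool_pos: [0.4022, 0.1341, 0.235]
tool_rot: [-3.142, 0.0, -0.002]
contact_force: [0.8, 0.1, -0.7]
opening: -0.0002
grip_force: 0.0
```

```bash
python3 l.py; python3 - <<'E'
from h import *;from station import ctrl
d=ctrl.get_image("side");cv2.imwrite("pics/s3.png",cv2.resize(d["frame"][180:360,220:460,::-1],None,fx=3,fy=3))
f=d["frame"].astype(int);m=np.zeros((480,640),np.uint8);m[205:235,310:345]=(f.max(2)<45)[205:235,310:345]
k,l,s,c=cv2.connectedComponentsWithStats(m);P=cloud(d)
for i in range(1,k): print(s[i],c[i],ray(d,*c[i],.0935).round(4),np.median(P[l==i],0).round(4))
E
```

```text
t 26.62 yaw -0.01 tau [-0.    -0.012  0.002] F [ 0.8  0.1 -0.7] pos [402.2 134.1 235. ] open -0.2 grip 0 q6 1.72
[323 216   8   7  41] [326.68292683 218.95121951] [0.5195 0.134  0.0935] [0.52   0.1241 0.0993]
```

View pics/s3.png

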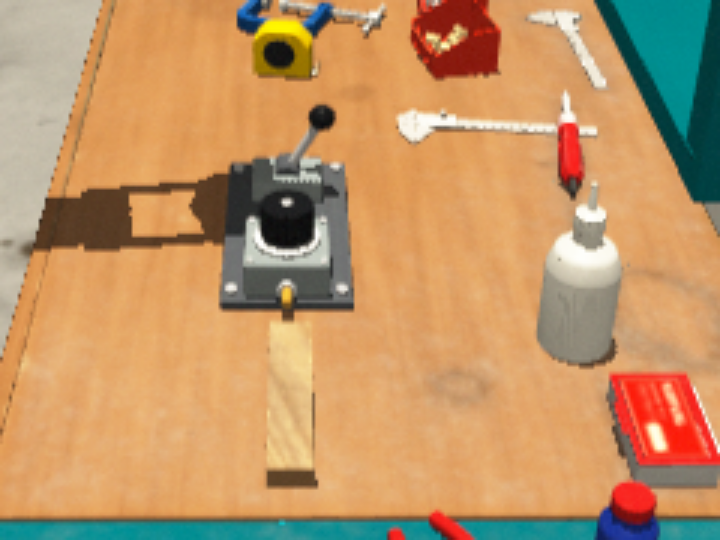

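The ball, at crop (321,117), sits at x = 0.5195, 33 mm to the +x side of the pivot, which is the full 1.0 rad. The strip and the other objects are where they were, and the arm is clear.

```bash
python3 -c "
from station import ctrl
print(ctrl.finish_job())"
```

```text
the job is handed in; nothing more can be done
None
```

The job is handed in: by torque feel the knob was turned to its end stop and back four clicks, the lock lever is over at its far stop, and nothing else on the bench appeared moved in the last picture (no verdict was returned).

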